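# Plug the test pin and hold the sprung gauge rod at its mark

### The arm

A 6-joint arm with a two-finger parallel gripper is mounted at the origin on the work surface. World frame = base frame: x ahead of the robot, y to its left, z up, the work surface at z = 0. Lengths are in mm, angles in rad, forces in N, time in s.
With the tool pointing down it reaches from about 350 to 875 mm from the base axis. Payload 4.2 kg.
Tool frame: the origin (TCP) lies midway between the tips of the shut fingers; the grasp point (between the pads) lies 19 mm behind it; z points along the fingers, y is the line along which they close (so a half turn about z gives the same grasp; the last joint's range is limited). The gripper opens to 85 mm and grips with 20 to 120 N. Pads are 22 mm wide; open, the fingers measure 114 mm over their backs; the gripper's body (76 mm by 85 mm) begins 54 mm behind the grasp point. The pads swing forward as they close: fully open they stand 13 mm farther back than shut.
Start: joints at [-1.07, 0.385, 0.008, 0, -1.194, -0.259], TCP at [149.674, -606.792, 203.212] pointing down, gripper open.
Joint ranges: [-3.14, 3.14], [-1.21, 2.06], [-1.07, 1.41], [-3.16, 2.05], [-2.99, -0.16], [-3.1, 3.1]. Speed limits (rad/s): [2.79, 2.79, 3.14, 3.14, 3.14, 3.14].

### API

Orientations are given as a unit quaternion [x, y, z, w].
In Python, from bench import read_state, get_image, job_done gives the robot as it stands.
- The arm moves only by the shell command python3 -m jog 'ROWS'. ROWS is JSON, a list of rows, each a list of 3 entries, a list of its own where there are three numbers: the shift along the world's x, y, z scaled (see below), then the turn, a rotation vector about the world's x, y, z scaled (see below), then the gripper's target within -1 to 1 (shut at 1, half-way at 0, fully open at -1). In form: [[[x, y, z], [wx, wy, wz], claw], ...]. A call has 1 to 20 rows; each row is the pose to reach, as a shift and turn from the pose commanded when the call began; what a row does not reach only later rows make up. The controller multiplies each number of a shift by 10 cm and each number of a turn by 120 degrees. A row lasts 1/10 s, in which the tool goes at most 50 mm and 8.59 degrees, less where a joint would pass 70% of its speed; a pose out of reach is approached as far as the arm can. A call with a number of a shift or a turn outside -1 to 1 is refused whole. A call with a gripper value outside its range is refused whole. The fingers move at their own pace and stop on an object; the grip force is fixed at half the most. Time passes only in rows, so rows that repeat a pose let the fingers close. It gives the time, the measured TCP pose, the force, the opening and the grip force at its end, in the units of the state.
- read_state(): the state, without advancing time (a new reading comes with each control period).
- get_image(name): name is "scene" or "top" or "wrist"; returns a dict with "frame" (384x512x3 uint8, red, green, blue), "range_z" (384x512 float32, mm along the optical axis (not along the pixel's ray), 0 where there is no reading), "fx", "fy", "cx", "cy" (pixels), "R" (3x3) and "t" (3): a world point X has camera coordinates R X + t. Camera axes: x right, y down, z forward; pixel columns grow to the right and rows downward; lengths in mm; the calibration is good to about 2 mm. A picture is of the moment at which its call begins.
- job_done(): hands the job in; it is judged then, once.
The state is a dict: "clock": time; "joints": joint angles; "joint_vel": joint speeds; "joint_efforts": joint torques, N m; "position": TCP position; "ee_rot": TCP orientation; "contact_force": force on the tool from outside, world axes, zero at the start; "wrist_torque": the same for the moment, N m; "gripper_width": finger opening in mm; "grasp_force": force on a finger pad.
Only numpy, scipy, OpenCV 4.12 (cv2) and the standard library are available. Lean on these libraries where they do the work, as an engineer would, in place of code of your own. Each camera call takes 0.05 s, during which the arm holds its last target. There are 200 camera calls.

### The job

Take the loose test pin from its holder and plug it upright and fully home into the middle, largest opening on top of the readout box, and let it go. Then pull the gauge's sprung rod out by its upright handle until the middle of the handle lines up with the pointer beside it, and finish still gripping the handle there, with the rod steady at the mark, so that the reading can be taken. Leave the vial, the lens case and the weight standing where they are.

Things in the scene. Friction and masses are not known exactly. Their poses are not given: they have to be found in the camera images.
- test_pin: loose test pin, about 40 g, upright in its holder at the start. 64 mm long: brass shaft 8 mm diameter, 28 mm long, chamfered tip; steel flange 18 mm diameter, 4 mm thick; black cylindrical grip 16 mm diameter, 32 mm long. Origin at the shaft tip, z along the pin to the grip: flange underside at z = 28 mm, grip from z = 32 to 64 mm
- holder: fixed grey block 50 x 50 mm, 40 mm high, the pin's parking place, with one upright hole in the middle of its top. Origin at the centre of its underside
- readout_hole0 (a point): mouth of the readout box's middle, largest opening: 9.5 mm diameter, 36 mm deep, vertical. Point on its axis, level with the box top, z up. Fully home, the pin's flange rests on the box. Ivory fixed box 130 (x) x 120 (y) mm, 50 mm high, centre 30 mm along the point's +x; flat dark display there. Two 5.5 mm openings 40 mm to either side along y
- gauge: fixed displacement gauge: aluminium base plate 110 mm wide, 10 mm thick, from x = -130 to 220 mm; steel barrel (32 mm diameter at most, axis 36 mm above the table, x = 58 to 210 mm) from which a 10 mm sprung rod comes out towards -x: 0 to 105 mm out, held with 3 N near 0, 10 N at 80 mm; let go, it runs back in. Origin on the table, straight below the middle of the fully-in handle
- pull_handle: black upright handle on the rod's end, 16 mm thick along the rod, 24 mm wide, from 16 to 100 mm above the table, a thin bright line round its middle low down. Origin in its middle on the rod's axis, 36 mm above the table, 64 mm below its top; axes as the gauge: pull to -x, z up. Fully in, it stands 50 mm off the barrel; nothing else on the gauge is higher than 53 mm
- pointer: fixed black pointer, the length mark: cone 20 mm long, across the rod's direction, on a dark clamp block (16 x 13 mm, top 44 mm above the table) on the +y side of the base. Origin at the tip, 36 mm above the table, 22 mm to the gauge's +y of the rod's axis, 45 to 80 mm along the gauge's -x from the fully-in handle; axes as the gauge. The handle passes it with 10 mm to spare
- vial: bystander: glass vial with black cap, 28 mm diameter, 55 mm high; origin under its centre
- lens_case: bystander: black cylindrical lens case, 34 mm diameter, 60 mm high; origin under its centre
- weight: bystander: steel calibration weight, 30 mm diameter, 46 mm high; origin under its centre
Not all that is in view belongs to the job. What is shaped like the part that bears readout_hole0 but red is not meant.

How it is judged:
By the outcome, as a careful person would: the job done as asked, in the order asked, and still so for the second after the job is handed in, while the arm keeps its last pose, push and grip.
It also fails if it takes over 67 s, if anything falls off the work surface, if the arm or the gripper's body presses on something with over 40 N, if the wrist force passes 120 N, or if a joint passes its speed limit or range.

## Working session

There is one attempt and no reset: what is moved stays moved. The work goes in short steps, Python scripts to look and compute and a shell command to move; the robot and the scene stay as the last step left them, time stands still between calls to the robot, and variables do not carry over. Pictures are saved under pics/ and viewed, at most 10 in all, crops included, and the job is handed in when it is done.

```bash
ls; mkdir -p pics; cat > h.py <<'E'
import numpy as np, cv2
from bench import read_state, get_image, job_done
def snap(n,f=None):
    d=get_image(n)
    if f: cv2.imwrite('pics/'+f,cv2.cvtColor(d['frame'],cv2.COLOR_RGB2BGR))
    return d
def pts(d):
    z=d['range_z'];v,u=np.mgrid[:z.shape[0],:z.shape[1]]
    c=np.stack([(u-d['cx'])/d['fx']*z,(v-d['cy'])/d['fy']*z,z],-1)
    return (c-d['t'])@d['R']
def ray(d,u,v,h):
    r=d['R'].T@np.array([(u-d['cx'])/d['fx'],(v-d['cy'])/d['fy'],1]);o=-d['R'].T@d['t']
    return o+r*(h-o[2])/r[2]
E
python3 - <<'E'
from h import *
import pickle
D={n:snap(n,n+'0.png') for n in('scene','top','wrist')}
pickle.dump(D,open('d0.pkl','wb'))
for n in D: print(n,-D[n]['R'].T@D[n]['t'],D[n]['fx'])
a=[cv2.imread(f'pics/{n}0.png') for n in('scene','top')]
print(read_state())
E
```

```text
pics
scene [939.31454737 363.23428755 541.03081015] 347.84841841425896
top [ 447.39931668  -89.46925953 1058.83799687] 391.1298967164276
wrist [  71.22591522 -626.69777691  373.37521662] 344.84027541377543
{'clock': 0.15, 'joints': array([-1.07041150e+00,  3.85374514e-01,  6.99779207e-03, -3.34921209e-04,
       -1.19398636e+00, -2.58602749e-01]), 'joint_vel': array([ 0.0006589 , -0.00293918,  0.00300889,  0.00220536, -0.00129563,
       -0.00158276]), 'joint_efforts': array([ 1.83471631e-03, -3.92679369e+01,  1.88582718e+01,  4.18856665e+00,
       -3.39701815e-03, -7.99896682e-07]), 'position': array([ 149.55389667, -606.37582977,  202.401432  ]), 'ee_rot': array([-1.20535461e-01,  9.92708701e-01,  7.85306848e-04, -1.45613460e-04]), 'contact_force': array([-0.18652363,  0.45021648,  0.51830561]), 'wrist_torque': array([ 0.01041576, -0.0642824 ,  0.03426031]), 'grasp_force': 0.0, 'gripper_width': 85.62913469593575}
```

View pics/top0.png

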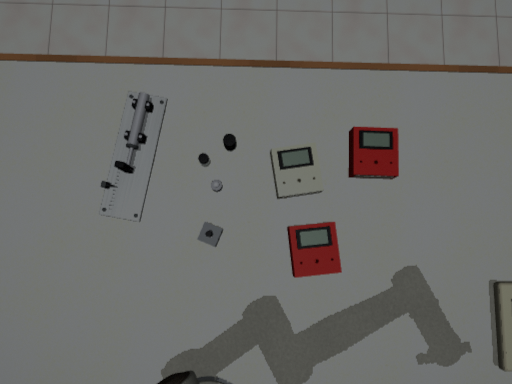

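View pics/scene0.png

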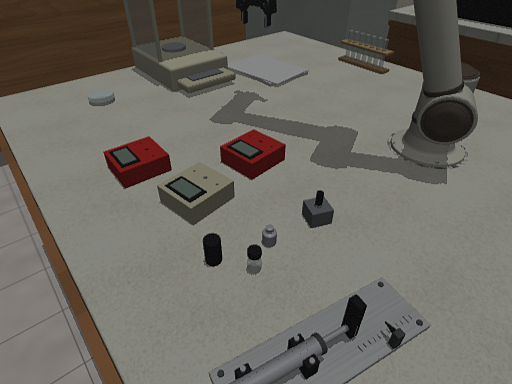

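The top view shows the pin in the grey holder at (210,234). Lookalikes for the pin are the lens case (230,142) and the vial cap (204,159). The ivory readout box is at (297,172), with the middle opening near (299,181). The red boxes at (375,152) and (315,249) are decoys, and the ivory balance at (505,330) isn't meant either. The gauge handle is at (124,167) and the pointer at (108,184).

```bash
python3 - <<'E'
from h import *
import pickle
D=pickle.load(open('d0.pkl','rb'));d=D['top'];P=pts(d);f=d['frame'].astype(int)
g=f.sum(2)
def show(name,u0,u1,v0,v1,zlo,zhi,dark=None):
    Q=P[v0:v1,u0:u1];m=(Q[...,2]>zlo)&(Q[...,2]<zhi)
    if dark: m&=g[v0:v1,u0:u1]<dark
    q=Q[m]; v,u=np.where(m); r=cv2.minAreaRect(np.c_[u+u0,v+v0].astype(np.float32))
    print(name,len(q),q.mean(0).round(1),'zmed',np.median(q[:,2]).round(1),'rect',r,'mid',ray(d,*r[0],np.median(q[:,2])).round(1))
print('table z',np.median(P[60:300,180:350,2]))
show('holder',195,226,218,250,25,55)
show('grip',195,226,218,250,60,95)
show('box',265,330,140,205,40,60)
show('vial',195,212,148,168,35,70);show('case',220,240,130,153,40,75);show('weight',208,226,176,194,30,60)
show('handle',112,136,150,178,75,120)
show('plate',95,170,85,225,5,17)
show('barrel',95,170,85,225,42,62)
for n,s in (('box',(265,330,140,205)),('gauge',(90,175,85,225)),('pin',(190,245,125,255))):
    pass
a=cv2.imread('pics/top0.png')
A=cv2.resize(a[140:205,265:330],(390,390),interpolation=cv2.INTER_CUBIC)
B=cv2.resize(a[212:252,190:230],(390,390),interpolation=cv2.INTER_CUBIC)
cv2.imwrite('pics/c1.png',np.hstack([A,B]))
# holes: dark blobs in lower box
sub=g[175:192,275:325]; m=(sub<330).astype(np.uint8)
n,l,s,c=cv2.connectedComponentsWithStats(m)
for i in range(1,n): print('hole',s[i],c[i]+[275,175],ray(d,*(c[i]+[275,175]),50).round(1))
E
```

```text
table z 0.35092345508278966
holder 351 [469.    6.9  40.2] zmed 40.2 rect ((209.74136352539062, 234.1034393310547), (19.564661026000977, 19.564661026000977), 23.198589324951172) mid [469.2   7.2  40.2]
grip 33 [469.7   6.8  75.1] zmed 75.8 rect ((208.5, 233.5), (5.0, 5.0), 90.0) mid [469.9   6.9  75.8]
box 2239 [ 640.9 -216.6   50.7] zmed 50.6 rect ((297.0144348144531, 169.8439483642578), (49.87476348876953, 46.14936065673828), 81.25383758544922) mid [ 640.5 -217.2   50.6]
vial 89 [665.2  28.5  54.2] zmed 54.7 rect ((203.5, 158.0), (10.0, 9.0), 90.0) mid [666.2  28.2  54.7]
case 147 [713.6 -38.   58.4] zmed 59.5 rect ((229.0, 140.5), (13.0, 12.0), 90.0) mid [713.3 -37.4  59.5]
weight 80 [598.1  -4.8  37.3] zmed 34.2 rect ((216.00003051757812, 185.00001525878906), (9.899494171142578, 9.899495124816895), 45.0) mid [598.6  -4.7  34.2]
handle 86 [635.1 228.3  95.8] zmed 99.1 rect ((120.73529052734375, 165.058837890625), (12.611852645874023, 7.033533096313477), 14.03624439239502) mid [634.5 227.1  99.1]
plate 4120 [659.  223.7  10.4] zmed 10.4 rect ((131.0, 156.5), (131.0, 72.0), 90.0) mid [676.  230.   10.4]
barrel 711 [753.9 211.6  47.5] zmed 47.5 rect ((129.052490234375, 141.9247589111328), (23.18419647216797, 102.79365539550781), 20.85445785522461) mid [706.9 226.1  47.5]
hole [ 0  0  3 17 33] [275.63636364 184.90909091] [ 599.5 -161.4   50. ]
hole [37  1  4  4 14] [313.5        177.71428571] [ 620.5 -260.7   50. ]
hole [21  3  6  5 21] [298.57142857 179.9047619 ] [ 614.  -221.4   50. ]
hole [ 7  6  4  4 12] [283.5 182.5] [ 606.3 -182.    50. ]
hole [34 15 15  2 22] [316.95454545 190.63636364] [ 586.5 -269.6   50. ]
```

View pics/c1.png

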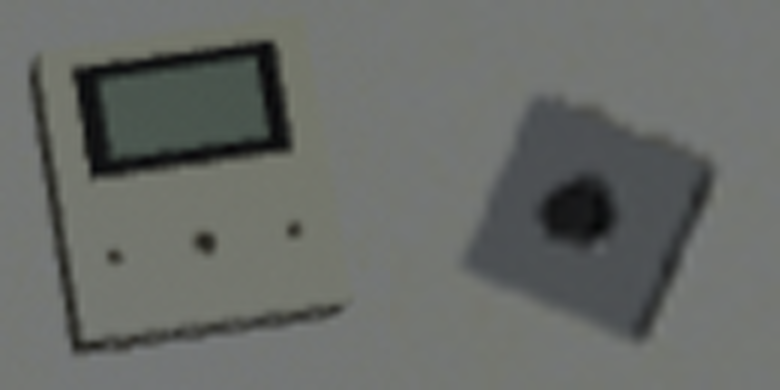

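The crop confirms the choice: ivory box with the largest hole in the middle (crop 205,243), and the black-gripped pin in the grey holder (crop 580,210). I'm moving above the pin.

```bash

python3 -m jog '[[[0.23,0.44,0],[0,0,0],0],[[0.46,0.88,0],[0,0,0],0],[[0.46,0.88,0],[0,0,0],0]]'
for i in 1; do :; done
python3 -m jog '[[[0.23,0.44,0],[0,0,0],0],[[0.46,0.88,0],[0,0,0],0]]' >/dev/null
python3 -m jog '[[[0.23,0.44,0],[0,0,0],0],[[0.46,0.88,0],[0,0,0],0]]' >/dev/null
python3 -m jog '[[[0.23,0.44,0],[0,0,0],0],[[0.46,0.88,0],[0,0,0],0]]' 
python3 -m jog '[[[0.23,0.44,0],[0,0,0],0],[[0.46,0.88,0],[0,0,0],0]]' >/dev/null
python3 -m jog '[[[0.23,0.44,0],[0,0,0],0],[[0.46,0.88,0],[0,0,0],0]]' 
python3 -m jog '[[[0.22,0.43,0],[0,0,0],0],[[0.442,0.857,0],[0,0,0],0],[[0.442,0.857,0],[0,0,0],0],[[0.442,0.857,0],[0,0,0],0],[[0.442,0.857,0],[0,0,0],0]]'
python3 - <<'E'
from h import *
d=snap('wrist','w1.png');P=pts(d);s=read_state()
print(s['position'],s['ee_rot'],'axis',d['R'][2],'cam',-d['R'].T@d['t'])
m=(P[...,2]>55)&(P[...,2]<90)&(np.hypot(P[...,0]-470,P[...,1]-7)<30)
v,u=np.where(m);print(len(u),P[m].mean(0),u.mean(),v.mean(),np.median(P[m][:,2]))
c,r=cv2.minEnclosingCircle(np.c_[u,v].astype(np.float32)) if len(u) else (0,0);print(c,r)
m=(P[...,2]>36)&(P[...,2]<43)&(np.hypot(P[...,0]-470,P[...,1]-7)<60)
v,u=np.where(m);r=cv2.minAreaRect(P[m][:,:2].astype(np.float32));print(r,np.median(P[m][:,2]))
E
```

```text
clock: 0.45
position: [196.8, -514.4, 203.0]
ee_rot: [-0.123, 0.992, 0.001, 0.0]
contact_force: [0.3, -1.6, 0.1]
gripper_width: 44.3
grasp_force: 0.0
clock: 1.05
position: [334.2, -253.2, 203.4]
ee_rot: [-0.12, 0.993, -0.0, 0.0]
contact_force: [1.0, -0.0, -0.7]
gripper_width: 42.6
grasp_force: 0.0
clock: 1.45
position: [426.3, -76.9, 203.5]
ee_rot: [-0.121, 0.993, -0.0, 0.0]
contact_force: [0.8, -0.3, 0.4]
gripper_width: 42.7
grasp_force: 0.0
clock: 1.95
position: [469.3, 6.2, 203.0]
ee_rot: [-0.12, 0.993, -0.0, -0.0]
contact_force: [0.3, 0.8, 0.3]
gripper_width: 42.7
grasp_force: 0.0
[469.28184821   5.91812941 203.13605988] [-1.19929637e-01  9.92782366e-01 -3.48893312e-05 -2.33387715e-04] axis [ 0.30587913  0.07541786 -0.94907856] cam [391.03998376 -13.81775105 374.16160021]
318 [469.63779362   5.34952885  73.55826592] 254.01572327044025 169.4559748427673 76.24443195518515
(254.0, 169.5) 10.920265197753906
((471.55108642578125, 5.860786437988281), (50.20626449584961, 50.39561080932617), 68.40399932861328) 40.58900270436238
```

View pics/w1.png

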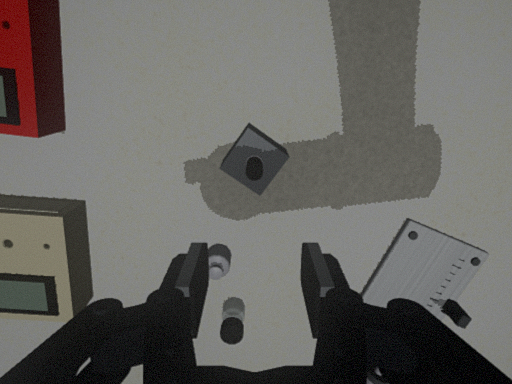

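The wrist view shows the pin grip at (254,169), midway between the finger columns, and the holder below it. I'm descending and closing.

```bash

python3 -m jog '[[[0.005,-0.005,-0.4],[0,0,0],0],[[0.005,-0.005,-0.8],[0,0,0],0],[[0.005,-0.005,-1.0],[0,0,0],0],[[0.005,-0.005,-1.0],[0,0,0],0]]' >/dev/null
python3 -m jog '[[[0,0,-0.2],[0,0,0],0],[[0,0,-0.4],[0,0,0],0],[[0,0,-0.56],[0,0,0],0],[[0,0,-0.56],[0,0,0],0],[[0,0,-0.56],[0,0,0],0]]'
python3 -m jog '[[[0,0,0],[0,0,0],0.3],[[0,0,0],[0,0,0],0.6],[[0,0,0],[0,0,0],1],[[0,0,0],[0,0,0],1],[[0,0,0],[0,0,0],1],[[0,0,0],[0,0,0],1],[[0,0,0],[0,0,0],1]]'
python3 -m jog '[[[0,0,0.1],[0,0,0],1],[[0,0,0.3],[0,0,0],1],[[0,0,0.6],[0,0,0],1],[[0,0,1],[0,0,0],1],[[0,0,1],[0,0,0],1],[[0,0,1],[0,0,0],1]]'
python3 - <<'E'
from h import *
d=snap('wrist','w2.png');print(read_state()['position'])
E
```

```text
clock: 2.9
position: [471.4, 6.1, 48.6]
ee_rot: [-0.12, 0.993, 0.0, 0.001]
contact_force: [0.7, 1.3, 0.2]
gripper_width: 42.4
grasp_force: 0.0
clock: 3.6
position: [472.0, 6.3, 48.9]
ee_rot: [-0.121, 0.993, -0.0, 0.002]
contact_force: [0.4, -2.1, 6.8]
gripper_width: 0.3
grasp_force: 3.2
clock: 4.2
position: [470.7, 6.8, 148.5]
ee_rot: [-0.121, 0.993, 0.001, 0.001]
contact_force: [0.0, 0.2, -0.2]
gripper_width: 0.3
grasp_force: 0.0
[469.79905643   6.50928126 147.31402836]
```

View pics/w2.png

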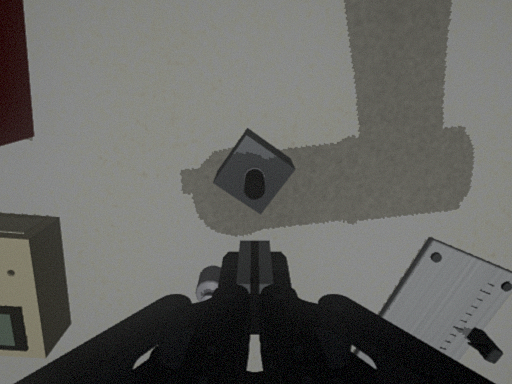

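The fingers closed to 0.3 mm and missed: the pin is still in the holder at (254,183). I'm checking where the tool and pin really are.

```bash

python3 - <<'E'
from h import *
d=snap('wrist');P=pts(d);s=read_state();p=s['position'];print(p,s['ee_rot'],s['joints'])
q=d['R']@p+d['t'];print('TCP px',q[:2]/q[2]*[d['fx'],d['fy']]+[d['cx'],d['cy']])
for uv in [(248,242),(260,242),(254,250),(240,260),(254,176),(254,183),(254,190),(254,196)]: print(uv,P[uv[1],uv[0]].round(1),d['frame'][uv[1],uv[0]])
m=(P[...,2]>130)&(np.abs(P[...,1]-6)<25)&(P[...,2]<170)
print('finger',P[m].min(0),P[m].max(0))
c=(P[...,2]>73)&(P[...,2]<80)&(np.hypot(P[...,0]-470,P[...,1]-7)<30);print('griptop',P[c].mean(0),P[c].min(0),P[c].max(0))
t=snap('top','t2.png');P=pts(t)
m=(P[...,2]>110)&(np.hypot(P[...,0]-470,P[...,1]-7)<40);print(m.sum())
a=snap('scene','s2.png');q=a['R']@np.array([470,6,76])+a['t'];print(q[:2]/q[2]*[a['fx'],a['fy']]+[a['cx'],a['cy']])
x=cv2.imread('pics/s2.png')[110:250,250:390];cv2.imwrite('pics/s2c.png',cv2.resize(x,(560,560),interpolation=cv2.INTER_CUBIC))
E
```

```text
[469.42722812   6.32894547 146.60155279] [-1.20494525e-01  9.92713634e-01  8.63315213e-05 -8.37884960e-04] [ 3.60389262e-01  1.74900681e-01 -4.43090279e-01 -6.92943618e-04
 -9.54392403e-01 -1.68920842e+00]
TCP px [255.46881746 229.74931659]
(248, 242) [4.599e+02 4.000e-01 1.820e+02] [36 42 42]
(260, 242) [459.3   5.7 180.6] [43 46 46]
(254, 250) [459.9   3.1 188.1] [28 29 28]
(240, 260) [460.5  -2.4 197.7] [48 49 50]
(254, 176) [464.2   4.2  60.8] [29 34 32]
(254, 183) [465.    4.4  76.3] [24 23 28]
(254, 190) [470.4   5.7  76. ] [28 29 28]
(254, 196) [475.    6.9  75.9] [29 31 32]Traceback (most recent call last):
  File "<stdin>", line 6, in <module>
    return umr_minimum(a, axis, None, out, keepdims, initial, where)
ValueError: zero-size array to reduction operation minimum which has no identity
```

```bash

python3 - <<'E'
from h import *
a=snap('scene','s2.png');P=pts(a)
for X in ([470,6,76],[470,6,147],[470,6,180]):
    q=a['R']@np.array(X)+a['t'];print(X,q[:2]/q[2]*[a['fx'],a['fy']]+[a['cx'],a['cy']])
m=(P[...,2]>90)&(np.abs(P[...,1]-6)<30)&(np.abs(P[...,0]-470)<30)
q=P[m];print(len(q),q.min(0),q[np.argsort(q[:,2])[:10]].round(1))
x=cv2.imread('pics/s2.png')[80:260,250:430];cv2.imwrite('pics/s2c.png',cv2.resize(x,(590,590),interpolation=cv2.INTER_CUBIC))
E
```

```text
[470, 6, 76] [320.65604076 191.84908571]
[470, 6, 147] [324.91817006 164.15112166]
[470, 6, 180] [327.09110586 150.03003488]
2044 [440.92657054 -23.98814958 174.95850752] [[477.7   3.3 175. ]
 [474.2  12.7 176. ]
 [471.   12.3 176.7]
 [478.8  11.6 177.3]
 [477.7  13.1 177.6]
 [479.9   7.4 177.9]
 [480.5   2.8 178.1]
 [480.1   4.8 179. ]
 [483.1   2.4 179. ]
 [475.8  13.6 179.3]]
```

View pics/s2c.png

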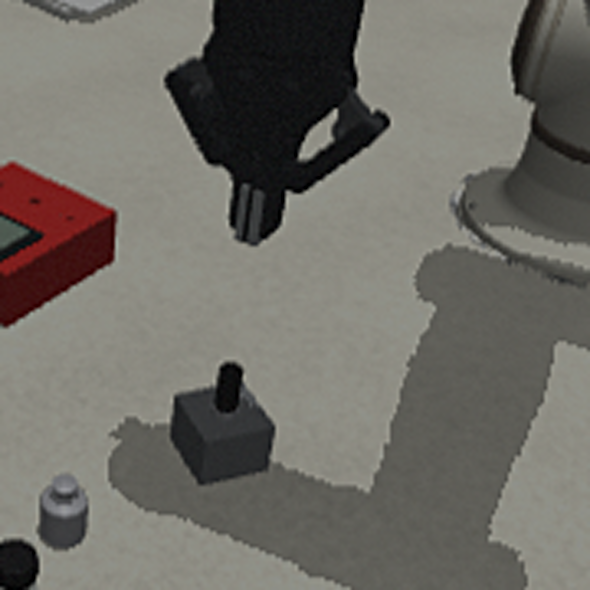

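The close-up shows the shut fingertips at about z = 177 (crop 250,240), while the reported TCP reads 147. Both cameras agree, so the real tips are about 30 mm higher than reported, and the first grasp closed above the pin. I'm opening and going 30 mm lower.

```bash

python3 -m jog '[[[0,0,0],[0,0,0],0],[[0,0,0],[0,0,0],0],[[0,0,0],[0,0,0],0],[[0,0,0],[0,0,0],0],[[0,0,0],[0,0,0],0],[[0,0,-0.3],[0,0,0],0],[[0,0,-0.6],[0,0,0],0],[[0,0,-0.8],[0,0,0],0],[[0,0,-0.8],[0,0,0],0]]'
python3 -m jog '[[[0,0,-0.15],[0,0,0],0],[[0,0,-0.3],[0,0,0],0],[[0,0,-0.4],[0,0,0],0],[[0,0,-0.48],[0,0,0],0],[[0,0,-0.48],[0,0,0],0]]'
python3 -m jog '[[[0,0,0],[0,0,0],0.3],[[0,0,0],[0,0,0],0.6],[[0,0,0],[0,0,0],1],[[0,0,0],[0,0,0],1],[[0,0,0],[0,0,0],1],[[0,0,0],[0,0,0],1]]'
```

```text
clock: 5.25
position: [468.1, 5.7, 64.8]
ee_rot: [-0.12, 0.993, -0.001, -0.003]
contact_force: [0.1, -0.4, 1.1]
gripper_width: 42.8
grasp_force: 0.0
clock: 5.75
position: [470.2, 6.3, 18.8]
ee_rot: [-0.121, 0.993, -0.0, -0.001]
contact_force: [-0.4, -0.1, 0.4]
gripper_width: 43.0
grasp_force: 0.0
clock: 6.35
position: [471.0, 6.6, 20.0]
ee_rot: [-0.121, 0.993, 0.0, 0.001]
contact_force: [-0.6, 0.2, 6.2]
gripper_width: 13.9
grasp_force: 58.5
```

```bash

python3 -m jog '[[[0,0,0.1],[0,0,0],1],[[0,0,0.3],[0,0,0],1],[[0,0,0.6],[0,0,0],1],[[0,0,0.9],[0,0,0],1],[[0,0,0.9],[0,0,0],1]]'
python3 -m jog '[[[0.16,-0.25,0],[0,0,0],1],[[0.32,-0.5,0],[0,0,0],1],[[0.48,-0.76,0],[0,0,0],1],[[0.48,-0.76,0],[0,0,0],1]]' > /dev/null
python3 -m jog '[[[0.16,-0.25,0],[0,0,0],1],[[0.32,-0.5,0],[0,0,0],1],[[0.44,-0.7,0],[0,0,0],1],[[0.44,-0.7,0],[0,0,0],1],[[0.44,-0.7,0],[0,0,0],1],[[0.44,-0.7,0],[0,0,0],1]]'
python3 - <<'E'
from h import *
d=snap('wrist','w3.png');P=pts(d);print(read_state()['position'])
f=d['frame'].astype(int).sum(2)
m=((f<200)&(P[...,2]<53)&(np.hypot(P[...,0]-613,P[...,1]+221)<60)).astype(np.uint8)
n,l,s,c=cv2.connectedComponentsWithStats(m)
for i in range(1,n):
    if s[i][4]>8: print(s[i],c[i],ray(d,*c[i],50.5))
E
```

```text
clock: 6.85
position: [473.3, 7.2, 113.5]
ee_rot: [-0.121, 0.993, 0.001, 0.005]
contact_force: [-0.0, 0.1, 0.1]
gripper_width: 14.1
grasp_force: 58.5
clock: 7.85
position: [561.4, -138.8, 108.8]
ee_rot: [-0.121, 0.993, 0.0, -0.001]
contact_force: [0.7, -0.4, 0.3]
gripper_width: 14.4
grasp_force: 58.8
[ 561.62802096 -138.74401205  109.06811448]
[ 87 169  10   3  15] [ 92.  169.6] [ 570.04460129 -252.39524045   50.5       ]
[106 170  44   5  62] [128.66129032 172.0483871 ] [ 565.74285802 -227.68976622   50.5       ]
[ 60 173 148  23 626] [158.20127796 185.65495208] [ 570.6330132  -206.38937547   50.5       ]
[ 80 179   9   2   9] [ 84.         179.66666667] [ 578.65179251 -257.09234033   50.5       ]
[146 183  10   3  15] [150.86666667 184.4       ] [ 570.9475539  -211.50007205   50.5       ]
[161 182  11   5  22] [165.95454545 184.59090909] [ 568.56275081 -201.25703344   50.5       ]
[207 197   8  59 245] [210.38367347 227.17959184] [ 593.00290784 -164.6138243    50.5       ]
[ 68 229   6   5  19] [ 70.42105263 230.94736842] [ 620.43460071 -263.23145307   50.5       ]
[120 230  11  10  78] [125.1025641  234.74358974] [ 613.92433378 -224.0924118    50.5       ]
[177 236   7   7  35] [179.74285714 238.65714286] [ 607.46369399 -184.65397982   50.5       ]
[ 75 275  27   6  52] [ 88.07692308 276.28846154] [ 655.69034201 -247.18902979   50.5       ]
[103 277  11   4  20] [108.05 277.8 ] [ 653.36923247 -232.21233406   50.5       ]
[115 277  71   7 113] [149.71681416 280.36283186] [ 647.98138968 -200.88649803   50.5       ]
```

View pics/w3.png

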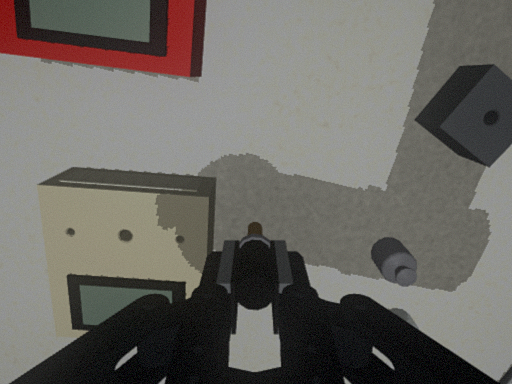

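The wrist view shows the pin held, its brass tip at (255,223) and the box holes at (70,231), (125,235) and (180,239). I'm measuring the tip against the middle hole in the same camera.

```bash
cat >> h.py <<'E'
def tip(d,z):
    f=d['frame'].astype(int);m=((f[...,0]-f[...,2]>18)).astype(np.uint8);m[:, :225]=0;m[:,285:]=0;m[:200]=0;m[255:]=0
    n,l,s,c=cv2.connectedComponentsWithStats(m);i=1+np.argmax(s[1:,4]);x,y,w,h,a=s[i]
    rows=[(v,np.where(l[v]==i)[0].mean()) for v in range(y,y+h)]
    e=ray(d,rows[0][1],y-0.5,z);k=d['R'][2][:2];k=k/np.linalg.norm(k)
    print('tipbox',s[i],c[i]);return e[:2]+k*3.3
E
python3 - <<'E'
from h import *
d=snap('wrist');s=read_state();p=s['position'];print(p,s['ee_rot'])
for z in(98,101.5,105): print(z,tip(d,z))
P=pts(d);print(P[222:240:3,255].round(1))
E
```

```text
[ 561.80042372 -138.74311733  109.23358837] [-1.21112438e-01  9.92638767e-01  1.22043241e-04 -2.03310197e-04]
tipbox [248 222  14  13 126] [254.38888889 228.1031746 ]
98 [ 564.25130325 -138.78406909]
tipbox [248 222  14  13 126] [254.38888889 228.1031746 ]
101.5 [ 562.75982886 -139.15662553]
tipbox [248 222  14  13 126] [254.38888889 228.1031746 ]
105 [ 561.26835446 -139.52918197]
[[ 558.1 -139.9  105.3]
 [ 557.8 -140.   110. ]
 [ 558.1 -140.   113.2]
 [ 558.6 -139.8  115.9]
 [ 553.2 -141.2  131. ]
 [ 553.4 -141.2  133.7]]
```

```bash

python3 -m jog '[[[0.2,-0.3,0],[0,0,0],1],[[0.4,-0.6,0],[0,0,0],1],[[0.52,-0.7,0],[0,0,0],1],[[0.52,-0.7,-0.2],[0,0,0],1],[[0.52,-0.7,-0.4],[0,0,0],1],[[0.52,-0.7,-0.4],[0,0,0],1],[[0.52,-0.7,-0.4],[0,0,0],1],[[0.52,-0.7,-0.4],[0,0,0],1]]'
python3 - <<'E'
from h import *
d=snap('wrist','w4.png');P=pts(d);p=read_state()['position'];print(p)
print(tip(d,62.5))
print(P[210:245:3,254].round(1))
f=d['frame'].astype(int).sum(2)
m=((f<200)&(P[...,2]<53)&(np.hypot(P[...,0]-613,P[...,1]+222)<22)).astype(np.uint8)
n,l,s,c=cv2.connectedComponentsWithStats(m)
for i in range(1,n):
    if s[i][4]>8: print(s[i],c[i],ray(d,*c[i],50.5),ray(d,s[i][0]+s[i][2]/2-.5,s[i][1]+s[i][3]/2-.5,50.5))
E
```

```text
clock: 8.75
position: [615.3, -209.3, 70.7]
ee_rot: [-0.121, 0.993, -0.0, 0.001]
contact_force: [0.1, 0.6, -0.7]
gripper_width: 13.8
grasp_force: 58.8
[ 615.28652958 -209.40225799   70.79244156]
tipbox [243 212  26  25 256] [254.8828125 225.5234375]
[ 610.01063507 -207.94050672]
[[ 611.5 -211.2   50.5]
 [ 613.4 -210.8   50.4]
 [ 615.  -210.4   51.1]
 [ 617.2 -209.8   50.3]
 [ 612.  -211.1   66.9]
 [ 612.  -211.1   70.9]
 [ 611.7 -211.1   75.3]
 [ 611.9 -211.1   78.6]
 [ 607.3 -212.2   91.9]
 [ 607.2 -212.2   95.2]
 [ 608.7 -211.8   95.2]
 [ 607.9 -212.1  100. ]]
[224 202  16  15 180] [231.78888889 209.22777778] [ 614.19694083 -224.21811487   50.5       ] [ 614.09589934 -224.41750795   50.5       ]
```

View pics/w4.png

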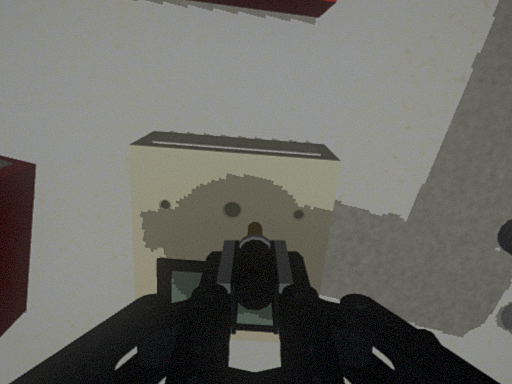

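The hole centre is at (231.8,209.2) and the brass shaft at (255,228). That calls for a shift of about (-1.5, -14.3) mm. I'm moving over and easing in.

```bash

python3 -m jog '[[[-0.015,-0.143,0],[0,0,0],1],[[-0.015,-0.143,0],[0,0,0],1],[[-0.015,-0.143,0],[0,0,0],1],[[-0.015,-0.143,-0.05],[0,0,0],1],[[-0.015,-0.143,-0.08],[0,0,0],1],[[-0.015,-0.143,-0.08],[0,0,0],1],[[-0.015,-0.143,-0.08],[0,0,0],1]]'
python3 -m jog '[[[0,0,-0.02],[0,0,0],1],[[0,0,-0.04],[0,0,0],1],[[0,0,-0.06],[0,0,0],1],[[0,0,-0.08],[0,0,0],1],[[0,0,-0.08],[0,0,0],1],[[0,0,-0.08],[0,0,0],1]]'
```

```text
clock: 9.5
position: [612.8, -223.8, 60.9]
ee_rot: [-0.121, 0.993, 0.0, -0.0]
contact_force: [1.1, 0.3, -1.1]
gripper_width: 13.9
grasp_force: 58.8
clock: 10.1
position: [613.2, -223.8, 53.2]
ee_rot: [-0.121, 0.993, -0.0, 0.0]
contact_force: [0.3, -0.2, -0.7]
gripper_width: 13.9
grasp_force: 58.8
```

```bash

python3 -m jog '[[[0,0,-0.04],[0,0,0],1],[[0,0,-0.08],[0,0,0],1],[[0,0,-0.12],[0,0,0],1],[[0,0,-0.12],[0,0,0],1]]'
python3 -m jog '[[[0,0,-0.03],[0,0,0],1],[[0,0,-0.06],[0,0,0],1],[[0,0,-0.09],[0,0,0],1],[[0,0,-0.09],[0,0,0],1]]'
python3 - <<'E'
from h import *
s=read_state();print(s['contact_force'],s['wrist_torque'],s['position'])
E
```

```text
clock: 10.5
position: [613.2, -223.8, 40.6]
ee_rot: [-0.121, 0.993, 0.0, 0.0]
contact_force: [3.2, 0.9, -1.7]
gripper_width: 14.0
grasp_force: 58.8
clock: 10.9
position: [613.2, -223.8, 31.8]
ee_rot: [-0.121, 0.993, -0.0, 0.0]
contact_force: [2.2, 0.8, -1.2]
gripper_width: 14.1
grasp_force: 58.8
[ 2.19264493  0.83390397 -1.23935791] [ 0.17403907 -0.96416706  0.00992176] [ 613.217637   -223.83129306   31.80663921]
```

```bash

python3 -m jog '[[[0.003,0.001,-0.01],[0,0,0],1],[[0.003,0.001,-0.02],[0,0,0],1],[[0.003,0.001,-0.02],[0,0,0],1],[[0.003,0.001,-0.02],[0,0,0],1]]'
python3 -m jog '[[[0,0,-0.01],[0,0,0],1],[[0,0,-0.01],[0,0,0],1],[[0,0,-0.01],[0,0,0],1]]'
```

```text
clock: 11.3
position: [613.3, -223.8, 30.2]
ee_rot: [-0.121, 0.993, -0.0, 0.0]
contact_force: [2.5, 1.1, -0.2]
gripper_width: 14.3
grasp_force: 58.9
clock: 11.6
position: [613.4, -223.9, 30.1]
ee_rot: [-0.121, 0.993, -0.0, 0.0]
contact_force: [0.7, 2.2, 5.8]
gripper_width: 14.5
grasp_force: 59.4
```

Seating contact has begun. I'm pressing a little more, then releasing and retreating.

```bash

python3 -m jog '[[[0,0,-0.01],[0,0,0],1],[[0,0,-0.015],[0,0,0],1],[[0,0,-0.015],[0,0,0],1]]'
python3 -m jog '[[[0,0,0],[0,0,0],0.3],[[0,0,0],[0,0,0],0],[[0,0,0],[0,0,0],0],[[0,0,0],[0,0,0],0],[[0,0,0],[0,0,0],0],[[0,0,0.1],[0,0,0],0],[[0,0,0.4],[0,0,0],0],[[0,0,0.8],[0,0,0],0],[[0,0,1],[0,0,0],0],[[0,0,1],[0,0,0],0],[[0,0,1],[0,0,0],0]]'
python3 - <<'E'
from h import *
d=snap('wrist');P=pts(d);print(read_state()['position'])
c=(np.hypot(P[...,0]-614,P[...,1]+224)<10)&(P[...,2]>75)&(P[...,2]<110);q=P[c];print(len(q),q.mean(0),np.percentile(q[:,2],[50,90]))
b=(np.hypot(P[...,0]-614,P[...,1]+224)<40)&(P[...,2]>45)&(P[...,2]<56);print(np.median(P[b][:,2]))
t=snap('top');P=pts(t)
# gauge axis from top view & handle
f=t['frame'].astype(int)
m=(P[...,2]>47)&(P[...,2]<60)&(P[...,1]>150)&(P[...,0]>640);q=P[m]
w=cv2.fitLine(q[:,:2].astype(np.float32),cv2.DIST_HUBER,0,.01,.01).ravel();print('barrel',len(q),w,np.degrees(np.arctan2(w[1],w[0])))
m=(P[...,2]>7)&(P[...,2]<13)&(P[...,1]>100);q=P[m];r=cv2.minAreaRect(q[:,:2].astype(np.float32));print('plate',r)
m=(P[...,2]>94)&(P[...,2]<110)&(P[...,1]>150);q=P[m];print('handle',len(q),q.mean(0))
m=(P[...,2]>25)&(P[...,2]<47)&(P[...,1]>220)&(P[...,0]<640);q=P[m];print('clamp',len(q),q.mean(0),np.median(q,0),cv2.minAreaRect(q[:,:2].astype(np.float32)))
E
```

```text
clock: 11.9
position: [613.4, -223.9, 30.0]
ee_rot: [-0.121, 0.993, -0.0, 0.0]
contact_force: [-1.1, 3.9, 10.8]
gripper_width: 13.9
grasp_force: 60.1
clock: 13.0
position: [613.1, -223.7, 128.5]
ee_rot: [-0.12, 0.993, 0.0, 0.001]
contact_force: [0.1, 0.6, -0.4]
gripper_width: 42.5
grasp_force: 0.0
[ 612.54787764 -223.55547191  127.28905266]
518 [ 612.3620938  -224.51403428   85.22962609] [86.36399047 87.17208096]
50.612105873219946
barrel 371 [ 9.8600030e-01 -1.6674346e-01  7.6701874e+02  2.0831007e+02] -9.59853
plate ((561.4344482421875, 329.0031433105469), (786.7931518554688, 440.73828125), 7.265682220458984)
handle 64 [636.01502444 229.86777702  99.60608332]
clamp 69 [600.20635634 270.65033995  39.85180169] [594.03802905 281.17762755  41.20123619] ((608.17333984375, 254.79931640625), (23.079130172729492, 85.40283966064453), 28.27172088623047)
```

The pin top stands 36 mm above the box (flange plus grip), so it's fully home and free. Next is the gauge.

```bash

python3 -m jog '[[[0,0.2,0.4],[0,0,0],0],[[-0.04,0.5,0.7],[0,0,0],0],[[-0.09,0.9,0.8],[0,0,0],0],[[-0.09,0.9,0.8],[0,0,0],0]]' > /dev/null
python3 -m jog '[[[-0.04,0.45,0],[0,0,0],0],[[-0.09,0.9,0],[0,0,0],0]]' > /dev/null
python3 -m jog '[[[-0.04,0.45,0],[0,0,0],0],[[-0.09,0.9,0],[0,0,0],0]]' > /dev/null
python3 -m jog '[[[-0.04,0.45,0],[0,0,0],0],[[-0.09,0.9,0],[0,0,0],0]]' > /dev/null
python3 -m jog '[[[-0.04,0.45,0],[0,0,0],0],[[-0.09,0.9,0],[0,0,0],0],[[-0.09,0.9,0],[0,0,0],0],[[-0.09,0.9,0],[0,0,0],0],[[-0.09,0.9,0],[0,0,0],0]]'
python3 - <<'E'
from h import *
d=snap('wrist','w5.png');s=read_state();print(s['position'],s['joints'])
E
```

```text
clock: 14.6
position: [567.9, 225.1, 206.6]
ee_rot: [-0.12, 0.993, -0.001, -0.001]
contact_force: [-0.6, 0.6, -0.9]
gripper_width: 42.7
grasp_force: 0.0
[568.1523707  224.78214182 206.95639574] [ 6.41362447e-01  3.59377234e-01 -2.11440072e-02  1.59664519e-05
 -1.19201301e+00 -1.97192336e+00]
```

View pics/w5.png

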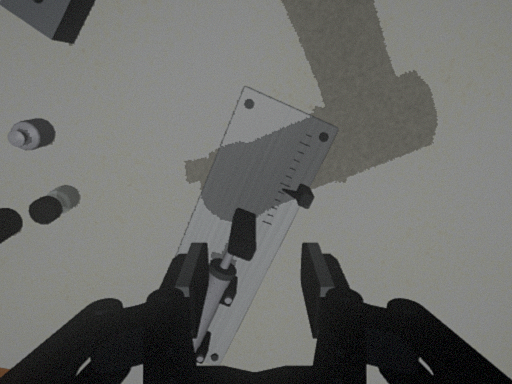

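The wrist view shows the handle at (243,233), the pointer tip at about (283,190) with its clamp at (305,196), and the plate's end corners at (244,86) and (338,128).

```bash
cat > g.py <<'E'
from h import *
def meas(d,ax=None):
    P=pts(d);f=d['frame'].astype(int).sum(2)
    m=(P[...,2]>93)&(P[...,2]<106)&(np.hypot(P[...,0]-620,P[...,1]-230)<70)
    n,l,s,c=cv2.connectedComponentsWithStats(m.astype(np.uint8));
    if n>1:
        i=1+np.argmax(s[1:,4]);q=P[l==i];print('handletop',len(q),np.median(q[:,2]).round(1),q.mean(0).round(1),cv2.minAreaRect(q[:,:2].astype(np.float32)))
    m=(P[...,2]>22)&(P[...,2]<50)&(f<180)&(np.hypot(P[...,0]-592,P[...,1]-265)<45)
    v,u=np.where(m);q=P[m];print('pointer',len(q))
    return P,f,m
E
python3 - <<'E'
from g import *
d=snap('wrist')
for n,uv in dict(cL=(244,86),cR=(338,128),sL=(249,103.5),sR=(323.5,137)).items(): print(n,ray(d,*uv,10.4).round(1))
P,f,m=meas(d)
q=P[m];
# plate long edges: boundary pts per row
E=[];F=[]
for v in range(95,235,4):
    ok=(np.abs(P[v,:,2]-10.4)<3.5);uu=np.where(ok[150:345])[0]+150
    if len(uu)>20: E.append(P[v,uu[0]][:2]);F.append(P[v,uu[-1]][:2])
for n,e in(('L',E),('R',F[12:])):
    w=cv2.fitLine(np.array(e,np.float32),cv2.DIST_HUBER,0,.01,.01).ravel();print(n,w.round(3),np.degrees(np.arctan(w[1]/w[0])).round(2))
v,u=np.where(m)
for k in np.argsort(u)[:12]: print(u[k],v[k],P[v[k],u[k]].round(1),f[v[k],u[k]])
E
```

```text
cL [502.8 197.1  10.4]
cR [520.6 303.8  10.4]
sL [518.5 206.2  10.4]
sR [533.5 291.7  10.4]
handletop 474 100.2 [636.7 229.5  99.5] ((638.2315063476562, 229.814208984375), (24.359874725341797, 15.956277847290039), 81.43209075927734)
pointer 336
L [ 9.86000e-01 -1.66000e-01  5.91624e+02  1.82626e+02] -9.54
R [ 9.87000e-01 -1.60000e-01  5.99135e+02  2.91310e+02] -9.18
283 189 [592.4 260.7  36.9] 94
283 188 [591.2 260.4  37.2] 132
284 190 [593.1 262.   37.1] 125
284 189 [591.6 261.5  38.6] 101
284 188 [591.4 261.7  35.7] 131
285 191 [593.4 263.   39. ] 159
285 190 [592.8 263.   37.3] 82
285 189 [591.6 262.6  37.9] 88
286 191 [593.2 264.1  38.6] 116
286 190 [592.1 263.7  38.8] 84
286 189 [591.2 263.5  38.3] 94
287 191 [592.7 264.9  39.5] 81
```

```bash

python3 -m jog '[[[0.1,0,0],[0,0,0.07],0],[[0.2,0.01,0],[0,0,0.14],0],[[0.3,0.02,0],[0,0,0.21],0],[[0.4,0.03,0],[0,0,0.28],0],[[0.5,0.04,0],[0,0,0.35],0],[[0.6,0.05,0],[0,0,0.42],0],[[0.69,0.05,0],[0,0,0.49],0],[[0.69,0.05,0],[0,0,0.556],0],[[0.69,0.05,0],[0,0,0.556],0],[[0.69,0.05,0],[0,0,0.556],0],[[0.69,0.05,0],[0,0,0.556],0],[[0.69,0.05,0],[0,0,0.556],0]]'
python3 - <<'E'
from g import *
d=snap('wrist','w6.png')
P,f,m=meas(d);q=P[m];v,u=np.where(m)
for k in np.argsort(-v)[:0]: pass
g=np.array([.163,.9866]);s=q[:,:2]@g
for k in np.argsort(s)[:10]: print(u[k],v[k],q[k].round(1))
# left/right faces of handle top
print(read_state()['joints'],read_state()['position'])
E
```

```text
clock: 15.9
position: [637.1, 231.0, 207.9]
ee_rot: [-0.646, 0.763, -0.0, 0.0]
contact_force: [-0.0, -0.5, -0.4]
gripper_width: 42.8
grasp_force: 0.0
handletop 529 100.1 [638.3 228.5  99.8] ((638.542724609375, 229.31460571289062), (23.66984748840332, 15.422076225280762), 80.77827453613281)
pointer 332
302 180 [592.8 259.8  39.6]
303 180 [591.7 260.5  38. ]
303 181 [591.8 261.6  37.8]
302 181 [592.7 261.7  37.2]
302 182 [593.  262.2  38.8]
303 182 [591.9 262.7  38. ]
301 182 [593.8 262.8  36.7]
303 183 [592.2 263.4  39.1]
302 183 [593.1 263.4  38.5]
301 183 [594.1 263.5  37.6]
[ 5.85987982e-01  4.72734370e-01  1.59841527e-01  2.46471193e-05
 -1.25769712e+00 -7.51520944e-01] [637.10088562 231.07478261 207.91401834]
```

View pics/w6.png

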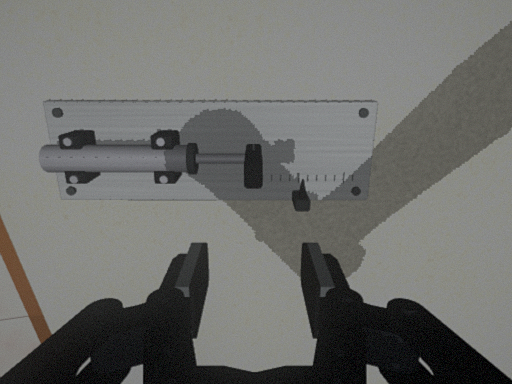

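The gauge is squared up in the wrist view: handle at (253,166), midway between the finger columns, and pointer tip at (302,180). The required pull is about 50.4 mm. I'm descending to grip.

```bash

python3 -m jog '[[[0.01,-0.015,-0.3],[0,0,0],0],[[0.01,-0.015,-0.6],[0,0,0],0],[[0.01,-0.015,-0.9],[0,0,0],0],[[0.01,-0.015,-0.9],[0,0,0],0]]'
python3 -m jog '[[[0,0,-0.2],[0,0,0],0],[[0,0,-0.4],[0,0,0],0],[[0,0,-0.6],[0,0,0],0],[[0,0,-0.8],[0,0,0],0],[[0,0,-0.9],[0,0,0],0],[[0,0,-0.9],[0,0,0],0],[[0,0,-0.9],[0,0,0],0]]'
python3 -m jog '[[[0,0,0],[0,0,0],0.3],[[0,0,0],[0,0,0],0.6],[[0,0,0],[0,0,0],1],[[0,0,0],[0,0,0],1],[[0,0,0],[0,0,0],1],[[0,0,0],[0,0,0],1]]'
```

```text
clock: 16.35
position: [635.0, 228.3, 112.6]
ee_rot: [-0.646, 0.763, 0.001, -0.005]
contact_force: [-0.9, -0.1, -0.9]
gripper_width: 43.0
grasp_force: 0.0
clock: 17.05
position: [639.2, 230.2, 29.2]
ee_rot: [-0.647, 0.763, -0.0, 0.001]
contact_force: [-0.3, 0.3, -0.4]
gripper_width: 42.9
grasp_force: 0.0
clock: 17.65
position: [638.4, 230.1, 29.1]
ee_rot: [-0.647, 0.763, -0.0, 0.001]
contact_force: [-2.1, 0.6, 6.3]
gripper_width: 15.2
grasp_force: 59.6
```

```bash

python3 -m jog '[[[-0.05,0.008,0],[0,0,0],1],[[-0.1,0.016,0],[0,0,0],1],[[-0.15,0.024,0],[0,0,0],1],[[-0.2,0.033,0],[0,0,0],1],[[-0.25,0.041,0],[0,0,0],1],[[-0.3,0.05,0],[0,0,0],1],[[-0.35,0.058,0],[0,0,0],1],[[-0.4,0.066,0],[0,0,0],1],[[-0.45,0.074,0],[0,0,0],1],[[-0.474,0.078,0],[0,0,0],1],[[-0.474,0.078,0],[0,0,0],1],[[-0.474,0.078,0],[0,0,0],1],[[-0.474,0.078,0],[0,0,0],1]]'
python3 - <<'E'
from g import *
gx=np.array([.9866,-.163]);gy=np.array([.163,.9866])
s=read_state();print(s['position'],s['contact_force'])
for n in('wrist','top','scene'):
    d=snap(n,n+'7.png');P=pts(d);f=d['frame'].astype(int).sum(2)
    r=P[...,:2]-np.array([592.2,260.4]);X=r@gx;Y=r@gy
    m=(np.abs(X)<20)&(np.abs(Y+22)<20)&(P[...,2]>14)&(P[...,2]<52)&(f<200)
    if m.sum(): print(n,'handle low',m.sum(),np.percentile(X[m],[1,10,50,90,99]).round(1),np.percentile(Y[m],[2,50,98]).round(1),np.percentile(P[m][:,2],[2,50,98]).round(1))
    m=(np.abs(X)<14)&(np.abs(Y-12)<16)&(P[...,2]>25)&(P[...,2]<50)&(f<200)
    if m.sum():
        print(n,'pointer',m.sum(),[(int(b),X[m&(Y>b)&(Y<=b+3)].mean().round(1)) for b in range(-3,24,3) if (m&(Y>b)&(Y<=b+3)).any()],Y[m].min().round(1))
E
```

```text
clock: 18.95
position: [592.9, 237.9, 29.1]
ee_rot: [-0.647, 0.763, -0.001, 0.002]
contact_force: [7.0, -2.2, 4.5]
gripper_width: 15.4
grasp_force: 59.5
[592.92665268 237.85800446  29.11029282] [ 6.97707699 -2.24077823  4.50072387]
wrist handle low 782 [-3.3 -1.6  5.  11.7 19. ] [-35.3 -34.6 -27.3] [20.2 37.8 51.4]
top handle low 32 [-5.7 -5.   1.3  8.6 15.1] [-34.6 -32.7 -24.6] [20.9 37.5 51.6]
scene handle low 150 [ 0.1  3.7 12.2 13.4 16.2] [-32.7 -14.5 -10.7] [20.  36.9 50.4]
scene pointer 141 [(-3, np.float64(-0.8)), (0, np.float64(-0.3)), (3, np.float64(1.1)), (6, np.float64(0.9)), (9, np.float64(1.2)), (12, np.float64(1.9)), (15, np.float64(1.3)), (18, np.float64(4.3)), (21, np.float64(3.5))] -0.7
```

```bash

python3 -m jog '[[[-0.02,0.003,0],[0,0,0],1],[[-0.04,0.007,0],[0,0,0],1],[[-0.042,0.007,0],[0,0,0],1],[[-0.042,0.007,0],[0,0,0],1],[[-0.042,0.007,0],[0,0,0],1],[[-0.042,0.007,0],[0,0,0],1]]'
cat > m.py <<'E'
from g import *
gx=np.array([.9866,-.163]);gy=np.array([.163,.9866]);T=np.array([592.2,260.4])
s=read_state();print(s['position'],s['contact_force'],s['joint_vel'].round(3))
d=snap('wrist','w8.png');P=pts(d);f=d['frame'].astype(int).sum(2);r=P[...,:2]-T;X=r@gx;Y=r@gy
for lo in(20,26,32,38,44,50):
    a=(Y<-31)&(Y>-38)&(P[...,2]>lo)&(P[...,2]<lo+6)&(np.abs(X)<13)
    v,u=np.where(a&(f<250))
    if len(u)<20: continue
    e=[]
    for vv in np.unique(v): 
        w=u[v==vv]; e.append((X[vv,w.min()],X[vv,w.max()]))
    e=np.median(e,0);print('wrist z',lo,len(u),e.round(1),'mid',e.mean().round(2))
v,u=np.where((Y<-31)&(Y>-38)&(P[...,2]>16)&(P[...,2]<56)&(np.abs(X)<13))
x=f[v.min():v.max()+1,u.min():u.max()+1];print(u.min(),v.min());print(x[::1,::1])
d=snap('scene','s8.png');q=d['R']@np.array([*T,36])+d['t'];uv=q[:2]/q[2]*[d['fx'],d['fy']]+[d['cx'],d['cy']];print('scene tip px',uv)
u,v=uv.round().astype(int);f=d['frame'].astype(int).sum(2);print(u-28,v-14);print(f[v-14:v+14,u-28:u+12])
E
python3 m.py
```

```text
clock: 19.7
position: [588.9, 238.6, 29.1]
ee_rot: [-0.647, 0.763, -0.001, 0.002]
contact_force: [6.8, -2.8, 3.7]
gripper_width: 15.5
grasp_force: 59.5
[588.87932307 238.56840316  29.10055389] [ 6.81447686 -2.79834605  3.69905291] [ 0.     0.001  0.001 -0.001 -0.     0.001]
wrist z 20 104 [ 7.6 -6.9] mid 0.37
wrist z 26 125 [ 7.4 -6.7] mid 0.33
wrist z 32 133 [ 7.4 -6.7] mid 0.32
wrist z 38 144 [ 7.7 -6.8] mid 0.42
wrist z 44 159 [ 7.6 -7.1] mid 0.27
wrist z 50 188 [ 7.5 -6.8] mid 0.34
238 205
[[287 290 268 ... 286 273 288]
 [288 286 298 ... 299 279 282]
 [283 281 289 ... 287 303 295]
 ...
 [ 92  71  56 ...  97  47 117]
 [100  60  61 ...  68  54 118]
 [101  43  60 ...  76  64  99]]
scene tip px [384.89420545 321.71684762]
357 308
[[256 257 252 ... 254 242 229]
 [257 250 256 ... 257 249 251]
 [254 255 256 ... 257 259 256]
 ...
 [258 252 249 ... 111 116 115]
 [252 250 247 ...  81 113 112]
 [245 248 247 ...  80  99 117]]
```

```bash
python3 - <<'E'
from g import *
gx=np.array([.9866,-.163]);gy=np.array([.163,.9866]);T=np.array([592.2,260.4])
acc=[]
for n in('scene','scene','scene','top','top','top'):
    d=snap(n);P=pts(d);f=d['frame'].astype(int).sum(2);r=P[...,:2]-T;X=r@gx;Y=r@gy
    if n=='scene':
        a=(np.abs(Y+11)<2.5)&(P[...,2]>18)&(P[...,2]<60)&(np.abs(X)<14)&(f<300); 
        e=[]
        for v in np.unique(np.where(a)[0]):
            x=X[v][a[v]]
            if len(x)>3:e.append((x.min(),x.max(),int(np.median(P[v][a[v],2]))))
        print('handle +y face rows',np.round(e,1).tolist())
        p=(Y>-2)&(Y<14)&(np.abs(X)<10)&(P[...,2]>30)&(P[...,2]<46)&(f<220)
        print('ptr',p.sum(),[(b,X[p&(Y>b)&(Y<=b+4)].mean().round(2),(p&(Y>b)&(Y<=b+4)).sum()) for b in(-2,2,6,10)])
    else:
        p=(Y>-3)&(Y<14)&(np.abs(X)<12)&(P[...,2]>25)&(P[...,2]<46)&(f<300);print('top ptr',p.sum(),X[p].mean() if p.any() else '')
E
```

```text
handle +y face rows [[-4.6, 5.9, 56.0], [-1.5, 8.0, 56.0], [-3.9, 9.3, 52.0], [-1.6, 8.5, 51.0], [-3.1, 8.0, 47.0], [-4.4, 7.8, 44.0], [-3.5, 7.6, 42.0], [-3.0, 8.5, 38.0], [-1.6, 6.8, 35.0], [-3.5, 7.9, 33.0], [-4.7, 8.0, 30.0], [-3.3, 7.8, 27.0], [-1.0, 8.0, 24.0], [3.8, 8.1, 22.0]]
ptr 32 [(-2, np.float64(0.78), np.int64(2)), (2, np.float64(0.26), np.int64(7)), (6, np.float64(1.38), np.int64(11)), (10, np.float64(1.58), np.int64(12))]
handle +y face rows [[-3.7, 6.0, 57.0], [-1.3, 8.7, 56.0], [-3.5, 8.4, 52.0], [-2.4, 7.9, 51.0], [-2.4, 10.2, 49.0], [-5.6, 9.3, 44.0], [-1.8, 8.3, 43.0], [-3.2, 9.4, 39.0], [-2.5, 9.6, 36.0], [-3.0, 7.3, 32.0], [-5.1, 7.9, 30.0], [-2.9, 8.4, 27.0], [-0.7, 9.1, 25.0], [3.3, 8.6, 23.0]]
ptr 32 [(-2, np.float64(0.29), np.int64(2)), (2, np.float64(0.58), np.int64(7)), (6, np.float64(0.82), np.int64(11)), (10, np.float64(1.4), np.int64(12))]
handle +y face rows [[-3.0, 3.7, 55.0], [-1.8, 7.2, 55.0], [-2.4, 7.7, 53.0], [-2.9, 9.2, 51.0], [-4.1, 9.6, 48.0], [-4.0, 9.4, 45.0], [-3.2, 8.4, 41.0], [-3.9, 8.4, 39.0], [-1.3, 8.2, 36.0], [-2.4, 8.3, 33.0], [-6.0, 8.3, 29.0], [-3.1, 7.8, 27.0], [-2.1, 7.6, 25.0], [4.3, 8.5, 22.0]]
ptr 31 [(-2, np.float64(0.54), np.int64(3)), (2, np.float64(0.81), np.int64(6)), (6, np.float64(0.94), np.int64(10)), (10, np.float64(1.74), np.int64(12))]
top ptr 0 
top ptr 0 
top ptr 0
```

The wrist view, the scene view and the TCP travel agree to a few tenths of a millimetre. I'm making a final 0.3 mm trim, holding, then checking.

```bash

python3 -m jog '[[[-0.003,0,0],[0,0,0],1],[[-0.003,0,0],[0,0,0],1],[[-0.003,0,0],[0,0,0],1],[[-0.003,0,0],[0,0,0],1],[[-0.003,0,0],[0,0,0],1],[[-0.003,0,0],[0,0,0],1],[[-0.003,0,0],[0,0,0],1],[[-0.003,0,0],[0,0,0],1],[[-0.003,0,0],[0,0,0],1],[[-0.003,0,0],[0,0,0],1]]'
python3 m.py | grep -E 'wrist|\[5'
python3 - <<'E'
from h import *
P=pts(snap('top'))
for n,x,y,z in(('pin',614,-224,75),('vial',666,28,45),('case',713,-37,50),('weight',598,-5,28)):
    m=(np.hypot(P[...,0]-x,P[...,1]-y)<30)&(P[...,2]>z);print(n,m.sum(),P[m].mean(0).round(1),P[m][:,2].max())
E
```

```text
clock: 21.1
position: [588.7, 238.6, 29.1]
ee_rot: [-0.647, 0.763, -0.001, 0.003]
contact_force: [6.0, -1.1, 4.7]
gripper_width: 15.2
grasp_force: 59.4
[588.7045248  238.58418158  29.09626635] [ 5.96061377 -1.08446527  4.70005808] [ 0.001 -0.001  0.     0.001 -0.    -0.   ]
wrist z 20 110 [ 7.3 -7.3] mid 0.01
wrist z 26 120 [ 7.4 -5.8] mid 0.79
wrist z 32 135 [ 7.4 -7.2] mid 0.08
wrist z 38 144 [ 7.5 -7. ] mid 0.29
wrist z 44 162 [ 7.1 -7.3] mid -0.08
wrist z 50 185 [ 7.6 -7.1] mid 0.27
pin 34 [ 611.3 -221.5   85.4] 88.9528886315348
vial 87 [665.4  28.6  54.2] 60.903829562091445
case 135 [714.8 -37.9  59.3] 63.88605270445344
weight 96 [598.6  -4.8  35.6] 48.67587757519388
```

```bash
python3 -c "from bench import job_done; print(job_done())"
```

```text
the job is handed in; nothing more can be done
None
```

The job is handed in: the pin is fully home in the readout box's middle opening and released, the gripper is holding the handle steady at the pointer to within about 0.3 mm by camera, and the vial, lens case and weight are where they were.

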